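Lay two lapped shingle strips on a nest-box roof

TASK

Shingle the nest-box roof from the bottom up: lay the dark walnut strip flat across the slope with its lower edge on the red marks, overlapping the strip already fixed there, and let it go. Then lay the pale maple strip the same way over the walnut one, with its lower edge on the blue marks. Lay the strips down rather than dropping them, and leave the other things on the bench where they are.

Things in the scene. Friction and masses are not known exactly. Their poses are not given: they have to be found in the camera images.
- roof: White nest box fixed to the bench, 202 mm wide (y), 170 deep; origin under its middle. Its lean-to roof rises along +x: eave 70 mm high, top about 140. Strips lie between two side rails (170 mm apart inside) on two rafters 60 mm either side of the middle; it is open between the rafters. The brown eave strip (60 x 150 x 7 mm) is fixed. Rail tops bear red marks (lower) and blue marks (upper).
- red_line (a point): Midway between the red marks, on the eave strip's face 40 mm up from its lower edge: here goes the middle of the walnut strip's bottom lower edge. x: up the slope in the plane of a laid strip (14 degrees from level), y: level across it, z: square to it, up. A laid strip's centre is 30 mm along x, 3.5 along z; its lower 20 mm lie on the strip below, whose face is the plane z = 0.
- blue_line (a point): The same for the maple strip: midway between the blue marks, where the middle of its bottom lower edge goes, on the walnut strip's face once that lies in place. 40 mm along x and 7 mm along z from red_line, same axes; all strips lie parallel.
- walnut_mid (a point): Centre of the loose dark walnut strip, 60 (x) x 150 (y) x 7 (z) mm, 30 to 65 g, lying flat on the bench on one side of the roof, its x axis across the 60 mm width, y along the length, z up. It is the same either way round.
- maple_mid (a point): Centre of the loose pale maple strip, the same size, mass and axes as the walnut one, lying flat on the bench on the other side of the roof.
- glue: Glue bottle, 56 mm across, 165 mm high, to the left of and beyond the roof; origin under its middle. Leave alone.
- hammer: Hammer lying behind and to the right of the roof; leave alone.
- mallet: Wooden mallet lying behind the roof, head 75 mm high; leave alone.
- square: Try square lying on the left of the bench, 18 mm high; leave alone.
- brads: Glass jar of brads, 60 mm across, 70 mm high, on the right of the bench; leave alone.
- offcut: Short walnut offcut, 40 x 75 x 7 mm, lying in front of the roof; not part of the job, leave alone.
- tape: Yellow tape measure, 60 mm high, between the robot and the roof, to the right; leave alone.
- screwdriver: Screwdriver lying at the left of the bench by the vise; leave alone.
Mind the look-alikes: they are no part of the job. Of the things that look like the part that bears maple_mid, the larger one is meant. Leave any turquoise look-alike of the part that bears walnut_mid alone.

How it is judged:
By the outcome, as a careful person would: the job done as asked, in the order asked, and still so for the second after the job is handed in, with the robot touching nothing.
It also fails if it takes over 58 s, if anything falls off the work surface, if the arm or the gripper's body presses on something with over 40 N, if the wrist force passes 120 N, or if a joint passes its speed limit or range.

ROBOT

A 6-joint arm with a two-finger parallel gripper is mounted at the origin on the work surface. World frame = base frame: x ahead of the robot, y to its left, z up, the work surface at z = 0. Lengths are in mm, angles in rad, forces in N, time in s.
With the tool pointing down it reaches from about 300 to 825 mm from the base axis. Payload 5.4 kg.
Tool frame: the origin (TCP) lies midway between the tips of the shut fingers; the grasp point (between the pads) lies 19 mm behind it (manip.pinch_z is the distance from the TCP to the grasp point, in mm); z points along the fingers, x is the direction in which the jaws open and shut, and the axes are right-handed (so a half turn about z gives the same grasp; the last joint's range is limited). The gripper opens to 92 mm and grips with 3 to 60 N. Pads are 20 mm wide; open, the fingers measure 128 mm over their backs; the gripper's body (75 mm by 189 mm) begins 69 mm behind the grasp point.
Start: joints at [0.93, 0.158, 1.597, -0, 1.386, -0.21], TCP at [240.126, 522.442, 214.601] pointing down, gripper open.
Joint ranges: [-2.91, 2.91], [-0.94, 2.29], [0.18, 2.7], [-1.29, 4.43], [0.17, 2.64], [-3, 3]. Speed limits (rad/s): [2.57, 2.57, 3.14, 3.14, 3.14, 3.14].

INTERFACE

Orientations are given as a rotation vector (axis times angle).
In Python, from workcell import manip gives the robot as it stands.
- The arm moves only by the tool drive_tool, never from a script. Its argument "commands" is a list of rows, each a list of 3 entries, a list of its own where there are three numbers: the opening, from 0 (shut) to 1 (fully open), then the shift along the tool's x, y, z in cm, then the turn, a rotation vector about the tool's x, y, z in rad. A call has 1 to 12 rows; each row is the pose to reach, as a shift and turn from the pose commanded when the call began, along the tool's axes at that moment; what a row does not reach only later rows make up. A row lasts 1/12 s, in which the tool goes at most 41.7 mm and 7.16 degrees, less where a joint would pass 70% of its speed; a pose out of reach is approached as far as the arm can. A call with a gripper value outside its range is refused whole. The fingers move at their own pace and stop on an object; the grip force is fixed at half the most. Time passes only in rows, so rows that repeat a pose let the fingers close. It gives the time, the measured TCP pose, the force and the opening at its end, in the units of the state.
- manip.observe(): the state, without advancing time (a new reading comes with each control period).
- manip.snapshot(name): name is "side" or "top"; returns a dict with "image" (384x512x3 uint8, red, green, blue), "range_z" (384x512 float32, mm along the optical axis (not along the pixel's ray), 0 where there is no reading), "fx", "fy", "cx", "cy" (pixels), "xyz" and "attitude" of the camera in the world. Camera axes: x right, y down, z forward; pixel columns grow to the right and rows downward; lengths in mm; the calibration is good to about 2 mm. A picture is of the moment at which its call begins.
- manip.hand_in(): hands the job in, once; it reports no verdict.
The state is a dict: "time": time; "joints": joint angles; "joint_velocities": joint speeds; "joint_efforts": joint torques, N m; "tool_pos": TCP position; "orientation": TCP orientation; "wrist_force": force on the tool from outside, world axes, zero at the start; "ft_torque": the same for the moment, N m; "grip_width": finger opening in mm.
Only numpy, scipy, OpenCV 4.12 (cv2) and the standard library are available. Lean on these libraries where they do the work, as an engineer would, in place of code of your own. Each camera call takes 0.05 s, during which the arm holds its last target. There are 200 camera calls.

## Working session

There is one attempt and no reset: what is moved stays moved. The work goes in short steps, Python scripts to look and compute and a tool call to move; the robot and the scene stay as the last step left them, time stands still between calls to the robot, and variables do not carry over. Pictures are saved under pics/ and viewed, on a budget of 10 in all, crops included, one or two more only if the job needs it, and the job is handed in when it is done.

Besides the shell and the picture viewer there is one more tool, called after ">>>" by a JSON object that holds its "method" and its "body", one argument or row to a line. drive_tool: Moves the arm, as the interface text tells. Its arguments: {"type":"object","properties":{"commands":{"type":"array"}},"required":["commands"]}

```bash
mkdir -p pics; ls
cat > h.py <<'E'
import numpy as np, cv2
from scipy.spatial.transform import Rotation as R
from workcell import manip
def snap(n):
    s=manip.snapshot(n); a=np.array(s["attitude"],float)
    s["R"]=R.from_rotvec(a).as_matrix() if a.shape==(3,) else (a if a.shape==(3,3) else R.from_quat(a).as_matrix())
    z=s["range_z"]; v,u=np.mgrid[:z.shape[0],:z.shape[1]]
    c=np.dstack([(u-s["cx"])/s["fx"]*z,(v-s["cy"])/s["fy"]*z,z])
    s["P"]=c@s["R"].T+np.array(s["xyz"]); s["P"][z==0]=np.nan
    return s
def save(s,name,crop=None,k=1):
    im=s["image"][:,:,::-1]
    if crop: u0,v0,u1,v1=crop; im=im[v0:v1,u0:u1]
    im=cv2.resize(im,None,fx=k,fy=k,interpolation=cv2.INTER_CUBIC); cv2.imwrite("pics/"+name,im)
def ray(s,u,v,z):
    d=s["R"]@np.array([(u-s["cx"])/s["fx"],(v-s["cy"])/s["fy"],1]); o=np.array(s["xyz"])
    return o+d*(z-o[2])/d[2]
E
python3 - <<'E'
from h import *
print(manip.observe())
for n in("top","side"):
    s=snap(n); print(n,s["xyz"],s["attitude"],s["fx"],s["cx"],s["cy"]); save(s,n+"0.png",None,1.5); np.savez(n+"0.npz",**{k:s[k] for k in("image","P","R","xyz","fx","fy","cx","cy")})
E
```

```text
pics
{'time': 0.0, 'joints': array([ 9.29926978e-01,  1.59017347e-01,  1.59820381e+00, -3.15254395e-07,
        1.38621874e+00, -2.10127465e-01]), 'joint_velocities': array([ 0.00202359, -0.00134763,  0.0005734 ,  0.00125666,  0.00049055,
       -0.00068704]), 'joint_efforts': array([-4.03496497e-04, -3.85559499e+01, -3.22112775e+01,  7.00290338e-02,
        3.77717440e-02, -1.47061719e-04]), 'tool_pos': array([239.74279457, 521.9534113 , 213.65097931]), 'orientation': array([ 2.64431479,  1.69502429, -0.00271501]), 'wrist_force': array([-0.45782281, -0.14960353,  0.2870667 ]), 'ft_torque': array([ 0.00069967,  0.04729556, -0.00038422]), 'grip_width': 92.02360927755906}
top [ 280.50924945   -7.25692707 1525.23881215] [-2.14009099  2.10336446 -0.21563697] 452.73986764900184 258.69581930681017 190.5164687708321
side [  14.96507494 -843.67799371 1005.327929  ] [-2.23887515  0.7012351  -0.29274469] 447.5344946404137 252.27135447079073 192.92307102549714
```

View pics/top0.png

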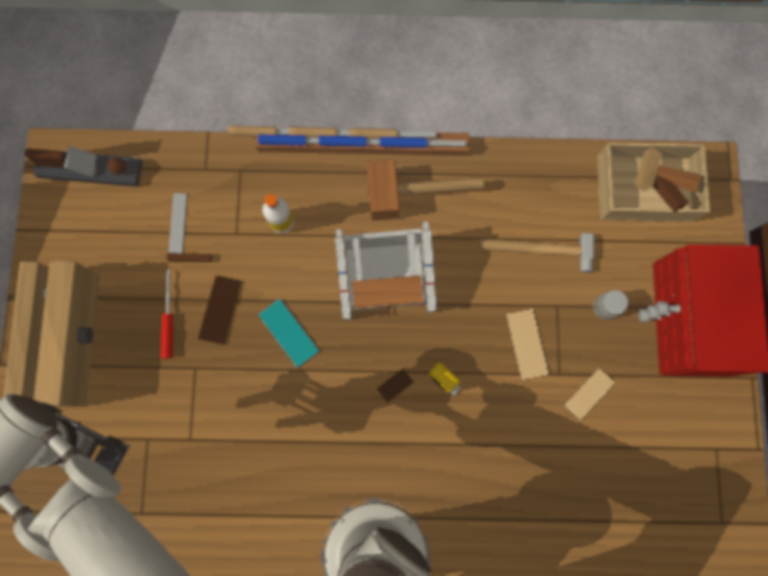

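View pics/side0.png

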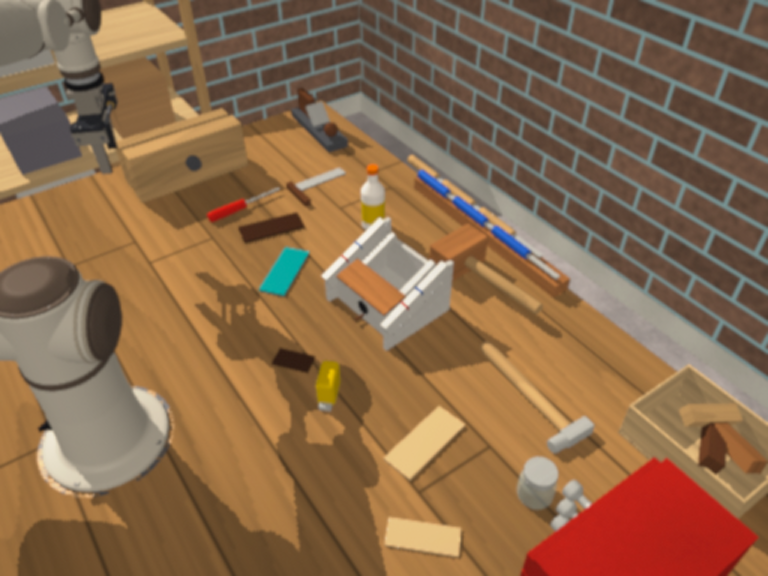

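The top view (at 1.5×) shows:
- **Walnut candidates:** dark strip (220,310), turquoise look-alike (288,333) and offcut (395,385). I choose the one at (220,310).
- **Maple candidates:** larger (527,343) and smaller (590,393). I choose the larger.
- **Roof:** at (385,275), with rail marks at the left and right.

Next I measure them and check with one close crop.

Run:
```python
from h import *
T=dict(np.load("top0.npz")); S=dict(np.load("side0.npz"))
def blobs(s,lo,hi,amin,z,box=None):
    hsv=cv2.cvtColor(s["image"],cv2.COLOR_RGB2HSV); m=cv2.inRange(hsv,lo,hi)
    n,l,st,c=cv2.connectedComponentsWithStats(m)
    for i in range(1,n):
        if st[i,4]<amin: continue
        if box and not(box[0]<c[i][0]<box[2] and box[1]<c[i][1]<box[3]): continue
        v,u=np.nonzero(l==i); P=np.array([ray(s,a,b,z)[:2] for a,b in zip(u,v)],np.float32)
        r=cv2.minAreaRect(P); print(" px",c[i].round(1),"area",st[i,4],"mean",P.mean(0).round(1),"rect",np.round(r[0],1),np.round(r[1],1),round(r[2],1),"depthz",np.nanmedian(s["P"][v,u,2]).round(1))
hsv=cv2.cvtColor(T["image"],cv2.COLOR_RGB2HSV)
for n,(u,v) in dict(wal=(147,206),map=(351,229),map2=(393,262),bench=(300,260),eave=(260,195),off=(263,257)).items(): print(n,hsv[v,u],T["P"][v,u].round(1))
print("dark top");blobs(T,(0,0,0),(30,255,75),150,7,(100,150,300,290))
print("maple top");blobs(T,(10,50,190),(30,140,255),150,7,(320,190,430,300))
print("dark side");blobs(S,(0,0,0),(30,255,75),150,7,(140,130,220,260))
print("maple side");blobs(S,(10,50,190),(30,140,255),150,7,(240,260,330,380))
print("eave top");blobs(T,(0,120,90),(14,255,255),100,90,(220,170,300,220))
for n,s,b in(("top",T,(215,140,300,220)),("side",S,(210,140,310,235))):
    for c,lo,hi in(("blue",(100,70,60),(130,255,255)),("red",(165,60,60),(180,255,255)),("red0",(0,60,60),(6,255,255))):
        print(n,c);blobs(s,lo,hi,2,100,b)
a=cv2.resize(T["image"][140:220,215:300],None,fx=4.5,fy=4.5,interpolation=cv2.INTER_CUBIC); b=cv2.resize(S["image"][140:235,210:310],None,fx=4,fy=3.79,interpolation=cv2.INTER_CUBIC)
c=cv2.resize(T["image"][170:250,110:230],None,fx=3,fy=3); d=cv2.resize(T["image"][195:285,320:420],None,fx=3,fy=2.66)
H=max(a.shape[0],b.shape[0]);pad=lambda i,h,w:cv2.copyMakeBorder(i,0,h-i.shape[0],0,w-i.shape[1],0)
cv2.imwrite("pics/crop1.png",np.vstack([np.hstack([pad(a,362,390),pad(b,362,405)]),np.hstack([pad(c,238+2,390),pad(d,240,405)])])[:600,:,::-1])
```

```text
wal [ 11 152  62] [520.8 361.8   7.9]
map [ 18 105 194] [ 454.3 -327.5   11.8]
map2 [ 18 105 194] [ 347.6 -467.7    0.6]
bench [ 23 169 133] [ 346.8 -152.5   47.6]
eave [ 13 157 146] [551.4 -19.6  83.5]
off [ 12 135  51] [356.7 -33.6   1.6]
dark top
 px [146.5 206.7] area 729 mean [518.9 363.5] rect [520.2 363.1] [ 62.6 144.6] 77.3 depthz 6.7
 px [263.  256.6] area 278 mean [357.8 -33.4] rect [358.7 -34.5] [40.2 79.7] 39.4 depthz 6.6
maple top
 px [351.  229.2] area 641 mean [ 454.2 -328.4] rect [ 455.  -328.1] [141.4  52. ] 12.6 depthz 6.5
 px [392.5 262.4] area 363 mean [ 345.9 -464.2] rect [ 345.2 -464.8] [ 38.5 106. ] 44.4 depthz 4.4
dark side
 px [180.4 151.9] area 371 mean [520.1 356.8] rect [521.  356.8] [ 56.6 141.2] 77.6 depthz 8.5
 px [195.2 239.9] area 278 mean [358.9 -38.4] rect [360.1 -37.6] [43.7 77.4] 38.9 depthz 7.8
maple side
 px [281.9 294.1] area 1152 mean [ 454.7 -331.5] rect [ 456.9 -330.4] [153.1  61.3] 11.7 depthz 7.9
 px [281.2 356.9] area 979 mean [ 347.5 -468. ] rect [ 347.9 -467.5] [ 48.7 116.6] 46.1 depthz 6.0
eave top
 px [258.  194.7] area 811 mean [551.3 -13.2] rect [543.  -14.2] [ 77.2 145.6] 5.9 depthz 83.4
top blue
top red
top red0
 px [286.2 188.6] area 9 mean [ 570.9 -103.4] rect [ 571.1 -102.6] [ 3.3 12.9] 1.0 depthz 93.5
 px [229.7 193.6] area 7 mean [551.2  77.6] rect [551.5  78.3] [3.3 9.6] 1.0 depthz 94.1
side blue
side red
 px [307.5 140.5] area 2 mean [851.6  53.7] rect [851.6  53.7] [6.3 0. ] -97.7 depthz 37.5
side red0
 px [230.2 172.5] area 4 mean [550.5  64.1] rect [550.8  64.5] [15.8  1.9] 80.6 depthz 92.0
 px [269.5 203. ] area 10 mean [ 570.7 -114.1] rect [ 570.7 -114. ] [21.4  2.4] 89.3 depthz 92.8
```

View pics/crop1.png

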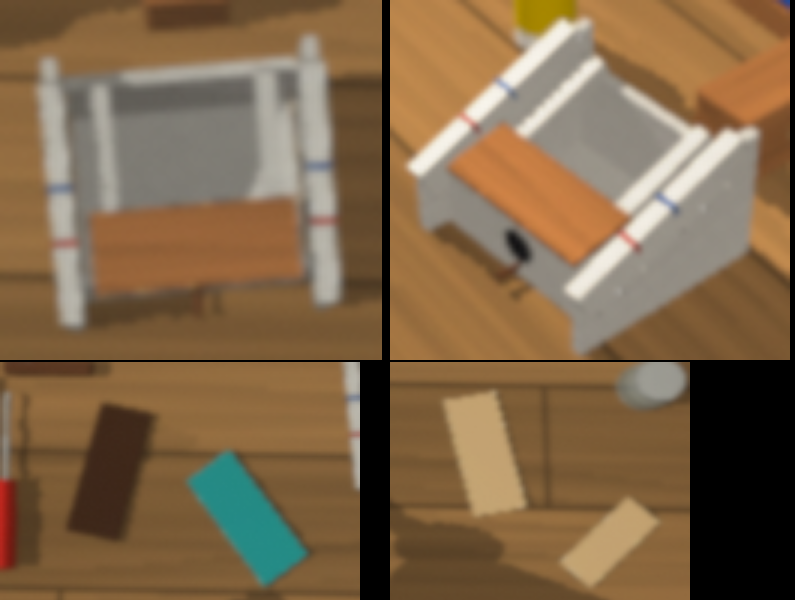

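Choices confirmed: the dark strip left of the turquoise one, and the larger maple. Next: triangulating the roof and computing the first move.

```bash
cat >> h.py <<'E'
def tri(sa,pa,sb,pb):
    o=[];d=[]
    for s,p in((sa,pa),(sb,pb)):
        v=s["R"]@np.array([(p[0]-s["cx"])/s["fx"],(p[1]-s["cy"])/s["fy"],1]); d.append(v/np.linalg.norm(v)); o.append(np.array(s["xyz"]))
    t=np.linalg.lstsq(np.c_[d[0],-d[1]],o[1]-o[0],rcond=None)[0]
    a,b=o[0]+t[0]*d[0],o[1]+t[1]*d[1]; return (a+b)/2,np.linalg.norm(a-b)
def toolR(yaw,tilt=0):
    """tool x at yaw (deg) rising by tilt, z down"""
    return (R.from_euler("z",yaw,degrees=True)*R.from_euler("y",-tilt,degrees=True)).as_matrix()@np.diag([1.,-1,-1])
def goto(p,yaw,tilt=0,p0=None,R0=None):
    st=manip.observe(); p0=st["tool_pos"] if p0 is None else np.array(p0); R0=R.from_rotvec(st["orientation"]).as_matrix() if R0 is None else R0
    Rt=toolR(yaw,tilt); sh=R0.T@(np.array(p)-p0)/10; rv=R.from_matrix(R0.T@Rt).as_rotvec()
    print("shift cm",sh.round(2),"turn",rv.round(3),"deg",np.degrees(np.linalg.norm(rv)).round(1))
E
python3 - <<'E'
from h import *
T=dict(np.load("top0.npz")); S=dict(np.load("side0.npz"))
# marks: weighted colour centroids
def mark(s,box,c):
    u0,v0,u1,v1=box; im=s["image"][v0:v1,u0:u1].astype(float)
    w=(im[...,2]-im[...,0]) if c=="b" else (im[...,0]-im[...,1:].max(2))
    w=np.clip(w-(15 if c=="b" else 40),0,None); v,u=np.mgrid[v0:v1,u0:u1]; return np.array([(w*u).sum(),(w*v).sum()])/w.sum(),w.sum()
B={"redL":((225,190,233,198),(223,166,234,176),"r"),"redR":((281,185,292,192),(264,197,274,207),"r"),
"bluL":((225,178,233,186),(233,156,245,168),"b"),"bluR":((281,172,292,181),(271,185,284,196),"b")}
M={}
for n,(a,b,c) in B.items():
    pa,wa=mark(T,a,c);pb,wb=mark(S,b,c);M[n],e=tri(T,pa,S,pb);print(n,pa.round(1),pb.round(1),wa,wb,M[n].round(1),"miss",e.round(1))
for c in("red","blu"):
    d=M[c+"L"]-M[c+"R"];print(c,"mid",((M[c+"L"]+M[c+"R"])/2).round(1),"len",np.linalg.norm(d).round(1),"yaw",np.degrees(np.arctan2(-d[0],d[1])).round(2))
for n,s,b in(("top",T,(220,170,300,220)),("side",S,(210,140,310,235))):
    hsv=cv2.cvtColor(s["image"],cv2.COLOR_RGB2HSV); m=cv2.inRange(hsv,(5,120,90),(14,255,255)); k=np.zeros_like(m);k[b[1]:b[3],b[0]:b[2]]=1
    m*=k; N,l,st,c=cv2.connectedComponentsWithStats(m); i=1+st[1:,4].argmax(); mm=cv2.erode((l==i).astype(np.uint8),np.ones((5,5)))
    P=s["P"][mm>0];P=P[~np.isnan(P[:,0])];z=np.median(P[:,2]);P=P[abs(P[:,2]-z)<15]
    A=np.linalg.lstsq(np.c_[P[:,:2]-P[:,:2].mean(0),np.ones(len(P))],P[:,2],rcond=None)[0]
    print(n,"eave mean",P.mean(0).round(1),"grad",np.degrees(np.arctan(np.hypot(*A[:2]))).round(1),np.degrees(np.arctan2(A[1],A[0])).round(1),len(P))
print(T["P"][240:260,320:335,2].mean(),S["P"][262:280,200:230,2].mean())
# glue & surroundings heights
goto((520,361,120),77.3)
E
```

```text
redL [227.9 194. ] [225.7 168.7] 10.0 498.0 [547.8  83.7 103.7] miss 2.6
redR [286.3 189. ] [266.3 199.7] 3.0 694.0 [ 567.8 -103.1  106.4] miss 0.9
bluL [228.4 181.2] [238.3 162.3] 8.0 21.0 [590.8  82.  109.3] miss 2.8
bluR [285.4 176.4] [278.5 192.6] 11.0 76.0 [ 610.7 -100.6  108.3] miss 3.4
red mid [557.8  -9.7 105.1] len 187.8 yaw 6.1
blu mid [600.8  -9.3 108.8] len 183.7 yaw 6.23
top eave mean [553.6 -13.8  83.5] grad 13.0 7.1 541
side eave mean [555.1 -19.8  84.6] grad 12.2 5.4 448
nan nan
shift cm [-2.91 32.19  9.37] turn [-0.001  0.002 -0.209] deg 12.0
```

>>> {"method": "drive_tool", "body": {
  "commands": [
    [1,[-2.9,32.2,9.4],[0,0,-0.21]],
    [1,[-2.9,32.2,9.4],[0,0,-0.21]],
    [1,[-2.9,32.2,9.4],[0,0,-0.21]],
    [1,[-2.9,32.2,9.4],[0,0,-0.21]],
    [1,[-2.9,32.2,9.4],[0,0,-0.21]],
    [1,[-2.9,32.2,9.4],[0,0,-0.21]],
    [1,[-2.9,32.2,9.4],[0,0,-0.21]],
    [1,[-2.9,32.2,9.4],[0,0,-0.21]],
    [1,[-2.9,32.2,9.4],[0,0,-0.21]],
    [1,[-2.9,32.2,9.4],[0,0,-0.21]],
    [1,[-2.9,32.2,9.4],[0,0,-0.21]],
    [1,[-2.9,32.2,9.4],[0,0,-0.21]]
  ]
}}

```text
time: 1.1
tool_pos: [519.4, 362.7, 121.0]
orientation: [-2.451, -1.965, -0.0]
wrist_force: [-0.5, -0.0, 0.7]
grip_width: 91.9
```

Run:
```python
from h import *
s=manip.observe();print(s["tool_pos"],np.degrees(np.arctan2(*R.from_rotvec(s["orientation"]).as_matrix()[[1,0],0])))
a=snap("top");b=snap("side")
for n,q in(("top",a),("side",b)):
    p=q["R"].T@(s["tool_pos"]-q["xyz"]);print(n,"tcp px",q["fx"]*p[0]/p[2]+q["cx"],q["fy"]*p[1]/p[2]+q["cy"])
    p=q["R"].T@(np.array([520,361,7])-q["xyz"]);print(n,"strip px",q["fx"]*p[0]/p[2]+q["cx"],q["fy"]*p[1]/p[2]+q["cy"])
A=cv2.resize(a["image"][150:260,90:210],(400,366),interpolation=cv2.INTER_CUBIC);B=cv2.resize(b["image"][70:180,120:240],(400,366),interpolation=cv2.INTER_CUBIC)
cv2.imwrite("pics/hover1.png",np.hstack([A,B])[:,:,::-1])
```

```text
[519.43922051 362.68044512 120.95614344] 77.42927764573233
top tcp px 138.29338873241892 200.6485387219653
top strip px 147.28325721660633 206.28913269257362
side tcp px 175.62937458478459 124.84499854546725
side strip px 179.92131522446704 151.24981255989564
```

View pics/hover1.png

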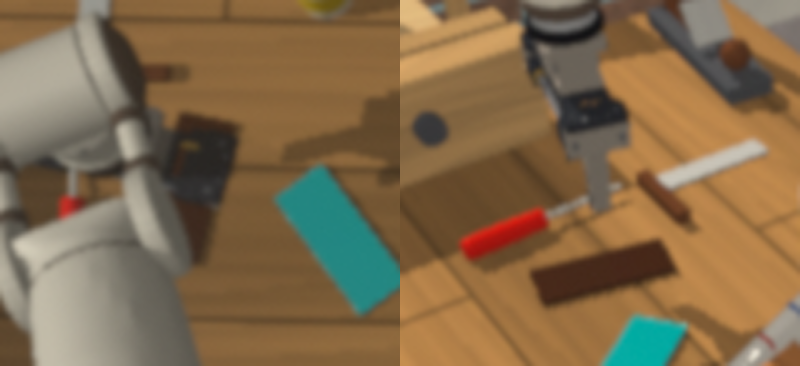

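Side panel: the near fingertip at (598,208) hangs over the walnut strip at (605,272), and the jaw direction matches. Descending now.

>>> {"method": "drive_tool", "body": {
  "commands": [
    [1,[-0.2,0,4],[0,0,0]],
    [1,[-0.2,0,8],[0,0,0]],
    [1,[-0.2,0,10.5],[0,0,0]],
    [1,[-0.2,0,11.5],[0,0,0]],
    [1,[-0.2,0,11.8],[0,0,0]],
    [1,[-0.2,0,11.8],[0,0,0]],
    [1,[-0.2,0,11.8],[0,0,0]]
  ]
}}

```text
time: 1.78
tool_pos: [521.4, 360.7, 4.8]
orientation: [2.451, 1.963, 0.005]
wrist_force: [0.6, -0.4, 0.9]
grip_width: 91.8
```

>>> {"method": "drive_tool", "body": {
  "commands": [
    [1,[0,0,0.15],[0,0,0]],
    [1,[0,0,0.15],[0,0,0]],
    [0.5,[0,0,0.15],[0,0,0]],
    [0.5,[0,0,0.15],[0,0,0]],
    [0.5,[0,0,0.15],[0,0,0]],
    [0.5,[0,0,0.15],[0,0,0]],
    [0.5,[0,0,0.15],[0,0,0]],
    [0.5,[0,0,0.15],[0,0,0]]
  ]
}}

```text
time: 2.45
tool_pos: [520.3, 359.8, 1.2]
orientation: [-2.453, -1.963, -0.001]
wrist_force: [1.2, 0.2, 0.0]
grip_width: 59.6
```

Run:
```python
from h import *
s=manip.observe();print(s["tool_pos"],s["wrist_force"],s["grip_width"])
```

```text
[520.26062282 359.80165472   1.22509792] [1.22452288 0.22505118 0.01277828] 59.59436846636816
```

>>> {"method": "drive_tool", "body": {
  "commands": [
    [0.5,[0,0,-0.5],[0,0,0]],
    [0.5,[0,0,-2.5],[0,0,0]],
    [0.5,[0,0,-6],[0,0,0]],
    [0.5,[0,0,-10],[0,0,0]],
    [0.5,[0,0,-14],[0,0,0]],
    [0.5,[0,0,-18],[0,0,0]],
    [0.5,[0,0,-22],[0,0,0]],
    [0.5,[0,0,-23],[0,0,0]],
    [0.5,[0,0,-23],[0,0,0]]
  ]
}}

```text
time: 3.2
tool_pos: [522.3, 360.7, 236.3]
orientation: [2.451, 1.962, 0.014]
wrist_force: [0.0, -0.6, -0.8]
grip_width: 59.6
```

Run:
```python
from h import *
s=manip.observe();print(s["tool_pos"],s["wrist_force"],s["grip_width"])
goto((570,-14,200),6.2,14)
```

```text
[522.31419618 360.67022062 236.28359306] [ 0.01963826 -0.58820035 -0.82698307] 59.643349064345614
shift cm [-35.53  12.83   3.53] turn [-0.149  0.203  1.235] deg 72.2
```

>>> {"method": "drive_tool", "body": {
  "commands": [
    [0.5,[-2,0.7,0],[-0.01,0.02,0.11]],
    [0.5,[-6,2.2,0.3],[-0.03,0.04,0.23]],
    [0.5,[-10,3.6,0.7],[-0.04,0.06,0.34]],
    [0.5,[-14,5,1],[-0.06,0.08,0.46]],
    [0.5,[-18,6.5,1.4],[-0.07,0.1,0.58]],
    [0.5,[-22,8,1.8],[-0.09,0.12,0.7]],
    [0.5,[-26,9.4,2.3],[-0.1,0.14,0.82]],
    [0.5,[-29,10.6,2.8],[-0.12,0.16,0.93]],
    [0.5,[-32,11.6,3.1],[-0.13,0.18,1.04]],
    [0.5,[-34,12.3,3.3],[-0.14,0.19,1.14]],
    [0.5,[-35.2,12.7,3.5],[-0.149,0.203,1.235]],
    [0.5,[-35.5,12.8,3.5],[-0.149,0.203,1.235]]
  ]
}}

```text
time: 4.2
tool_pos: [565.1, -16.2, 192.3]
orientation: [-3.106, -0.161, -0.36]
wrist_force: [-1.2, -0.1, -0.7]
grip_width: 59.4
```

>>> {"method": "drive_tool", "body": {
  "commands": [
    [0.5,[0,0,0],[0,0,0]],
    [0.5,[0,0,0],[0,0,0]]
  ]
}}

```text
time: 4.37
tool_pos: [566.5, -14.0, 194.7]
orientation: [-3.105, -0.173, -0.364]
wrist_force: [0.2, -0.2, -0.8]
grip_width: 59.5
```

Run:
```python
from h import *
s=manip.observe();print(s["tool_pos"],R.from_rotvec(s["orientation"]).as_matrix().round(3),s["grip_width"])
goto((577.6,-14.4,154.3),6.2,14)
a=snap("top");b=snap("side")
A=cv2.resize(a["image"][130:240,200:320],(400,366),interpolation=cv2.INTER_CUBIC);B=cv2.resize(b["image"][90:240,190:330],(400,429),interpolation=cv2.INTER_CUBIC)
A=cv2.copyMakeBorder(A,0,63,0,0,0)
cv2.imwrite("pics/hover2.png",np.hstack([A,B])[:,:,::-1])
```

```text
[566.52457659 -13.95624207 194.66262921] [[ 0.967  0.111  0.23 ]
 [ 0.108 -0.994  0.024]
 [ 0.231  0.002 -0.973]] 59.52918077122996
shift cm [0.13 0.16 4.18] turn [0.001 0.011 0.003] deg 0.7
```

View pics/hover2.png

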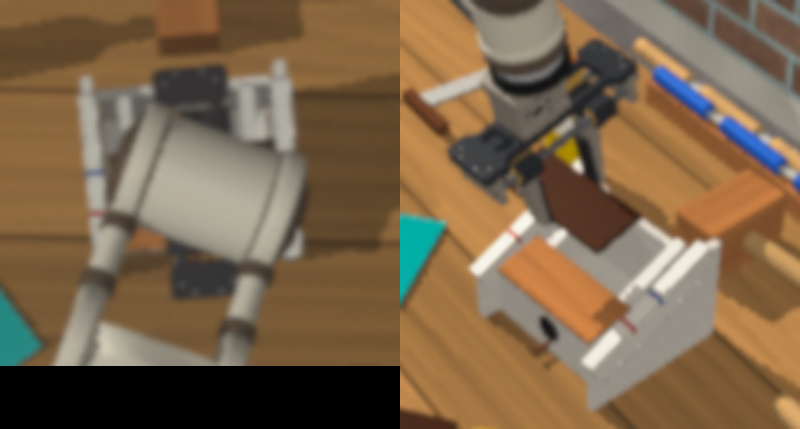

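Side panel: the walnut is held level across the slope and parallel to the eave strip, with its near end at about (605,248). Top panel: the arm hides the strip. I'll go closer, about 25 mm above the place, and measure the strip relative to the eave strip in the side view.

>>> {"method": "drive_tool", "body": {
  "commands": [
    [0.5,[0.1,0.1,2],[0,0.011,0]],
    [0.5,[0.1,0.1,5],[0,0.011,0.003]],
    [0.5,[0.1,0.1,7],[0,0.011,0.003]],
    [0.5,[0.1,0.1,7.5],[0,0.011,0.003]],
    [0.5,[0.1,0.1,7.5],[0,0.011,0.003]],
    [0.5,[0.1,0.1,7.5],[0,0.011,0.003]],
    [0.5,[0.1,0.1,7.5],[0,0.011,0.003]]
  ]
}}

```text
time: 5.05
tool_pos: [587.0, -13.9, 125.4]
orientation: [-3.103, -0.166, -0.39]
wrist_force: [-0.7, -0.3, 0.3]
grip_width: 59.8
```

```bash
cat > m.py <<'E'
from h import *
import sys
s=manip.observe();p=s["tool_pos"];Rt=R.from_rotvec(s["orientation"]).as_matrix();print(p.round(1),Rt[:,0].round(3),s["wrist_force"].round(1),s["grip_width"].round(1))
b=snap("side");np.savez(sys.argv[1],**{k:b[k] for k in("image","P","R","xyz","fx","fy","cx","cy")})
save(b,sys.argv[1]+".png",(190,90,330,230),4.2)
E
python3 m.py w25
```

```text
Traceback (most recent call last):
  File "m.py", line 3, in <module>
    s=manip.observe();p=s["tool_pos"];Rt=R.from_rotvec(s["orientation"]).as_matrix();print(p.round(1),Rt[:,0].round(3),s["wrist_force"].round(1),s["grip_width"].round(1))
                                                                                                                                                 ^^^^^^^^^^^^^^^^^^^^^
AttributeError: 'float' object has no attribute 'round'
```

```bash
sed -i 's/,s\["grip_width"\].round(1)//' m.py; python3 m.py w25
```

```text
[587.  -13.9 125.4] [0.963 0.104 0.247] [-0.7 -0.3  0.3]
```

View pics/w25.png

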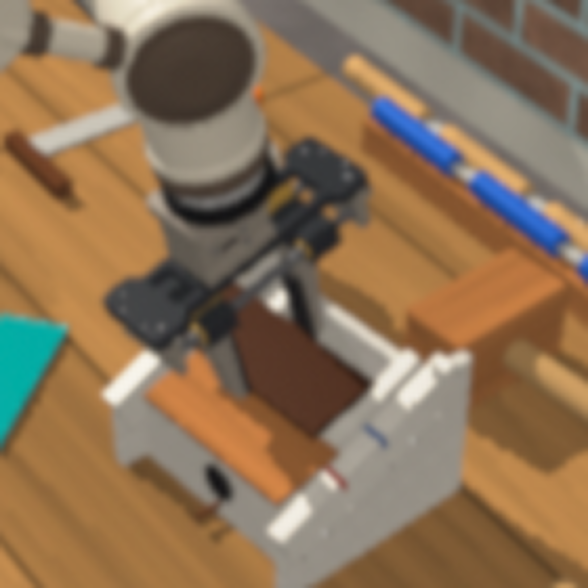

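Side view: the walnut's near end corners are at about (372,383) and (318,435) in the crop, and the eave strip's near end at (335,455) and (285,500). I'll cast both onto their planes.

```bash
cat > n.py <<'E'
from h import *
def plane_pts(s,uv,p,n):
    uv=np.atleast_2d(uv).astype(float); d=np.c_[(uv[:,0]-s["cx"])/s["fx"],(uv[:,1]-s["cy"])/s["fy"],np.ones(len(uv))]@s["R"].T; o=np.array(s["xyz"])
    return o+d*(((p-o)@n)/(d@n))[:,None]
def mask(s,lo,hi,box):
    m=cv2.inRange(cv2.cvtColor(s["image"],cv2.COLOR_RGB2HSV),lo,hi);k=np.zeros_like(m);k[box[1]:box[3],box[0]:box[2]]=255;m&=k
    n,l,st,c=cv2.connectedComponentsWithStats(m);i=1+st[1:,4].argmax();v,u=np.nonzero(l==i);return np.c_[u,v]
ys=np.array([-np.sin(np.radians(6.2)),np.cos(np.radians(6.2)),0])
E
python3 - <<'E'
from n import *
s=dict(np.load("w25.npz"));S=dict(np.load("side0.npz"))
st=manip.observe();p=st["tool_pos"];Rt=toolR(6.2,14);n=-Rt[:,2]
print(cv2.cvtColor(s["image"],cv2.COLOR_RGB2HSV)[[180,186,200],[261,265,250]])
uv=mask(s,(0,60,15),(14,255,110),(240,155,285,200));print(len(uv),uv.min(0),uv.max(0))
for h in(4,5):
    q=(plane_pts(s,uv,p+h*n,n)-p)@Rt; print("strip tool x",np.percentile(q[:,0],[1,99]).round(1),"y(+ = -y world) max",np.percentile(q[:,1],[95,98,99,100]).round(1))
c=plane_pts(s,[[278.6,181.2],[265.7,193.6]],p+4.5*n,n);print("corners tool",((c-p)@Rt).round(1),"along ys",(c@ys).round(1))
e0=np.array([554.5,-16,84]);c=plane_pts(S,[[269.8,198.3],[257.9,209]],e0,n);print("eave corners",c.round(1),"along ys",(c@ys).round(1))
uv=mask(S,(5,120,90),(14,255,255),(210,140,310,235));c=plane_pts(S,uv,e0,n)
print("eave extents ys",np.percentile(c@ys,[0,1,2,98,99,100]).round(1),"x",np.percentile((c-e0)@Rt[:,0],[1,2,98,99]).round(1),"mean",c.mean(0).round(1))
T=dict(np.load("top0.npz"));uv=mask(T,(5,120,90),(14,255,255),(220,170,300,220));c=plane_pts(T,uv,e0,n)
print("top: eave ys",np.percentile(c@ys,[0,1,2,98,99,100]).round(1),"x",np.percentile((c-e0)@Rt[:,0],[1,2,98,99]).round(1),"mean",c.mean(0).round(1),"tcp ys",p@ys)
E
```

```text
[[ 10 141  87]
 [ 10 141  85]
 [ 13 168 209]]
608 [245 161] [277 194]
strip tool x [-31.1  31.3] y(+ = -y world) max [71.2 74.3 75.3 78.8]
strip tool x [-31.4  30.9] y(+ = -y world) max [71.9 75.  76.  79.5]
corners tool [[ 29.8  75.8  -4.5]
 [-25.5  79.6  -4.5]] along ys [-153.2 -157. ]
eave corners [[588.8 -91.1  90.5]
 [541.6 -97.5  78.6]] along ys [-154.1 -155.4]
eave extents ys [-152.3 -150.4 -148.9   -5.1   -3.3   -1.6] x [-28.  -27.5  28.6  29.4] mean [555.2 -19.   84.1]
top: eave ys [-1.459e+02 -1.442e+02 -1.427e+02 -3.200e+00 -2.000e+00 -1.000e-01] x [-38.8 -29.9  26.4  27.2] mean [552.4 -13.2  83.6] tcp ys -77.36208653500955
```

The strip sits central in the grip. Its near end is within about 2 mm of the eave strip's, and the remaining drop is about 30 mm. I'll lower it until contact.

>>> {"method": "drive_tool", "body": {
  "commands": [
    [0.5,[-0.1,-0.1,1],[0,0,0]],
    [0.5,[-0.1,-0.1,2],[0,0,0]],
    [0.5,[-0.1,-0.1,2.5],[0,0,0]],
    [0.5,[-0.1,-0.1,2.7],[0,0,0]],
    [0.5,[-0.1,-0.1,2.7],[0,0,0]],
    [0.5,[-0.1,-0.1,2.7],[0,0,0]],
    [0.5,[-0.1,-0.1,2.7],[0,0,0]]
  ]
}}

```text
time: 5.68
tool_pos: [591.5, -12.5, 97.2]
orientation: [-3.103, -0.165, -0.386]
wrist_force: [-0.2, 0.9, -0.5]
grip_width: 59.7
```

```bash
python3 m.py w3
python3 - <<'E'
from n import *
s=dict(np.load("w3.npz"));p=manip.observe()["tool_pos"];Rt=toolR(6.2,14);n=-Rt[:,2]
uv=mask(s,(0,60,15),(12,255,110),(240,155,285,205));q=plane_pts(s,uv,p+4.5*n,n);t=(q-p)@Rt;print(len(uv),np.percentile(t[:,0],[1,99]),np.percentile(t[:,1],[98,99,100]),np.nanmedian((s["P"][uv[:,1],uv[:,0]]-p)@n))
E
```

```text
[591.5 -12.5  97.2] [0.964 0.103 0.245] [-0.2  0.9 -0.5]
576 [-28.75326918  32.03842666] [74.61510897 75.77264636 78.84696175] 6.377084449777909
```

View pics/w3.png

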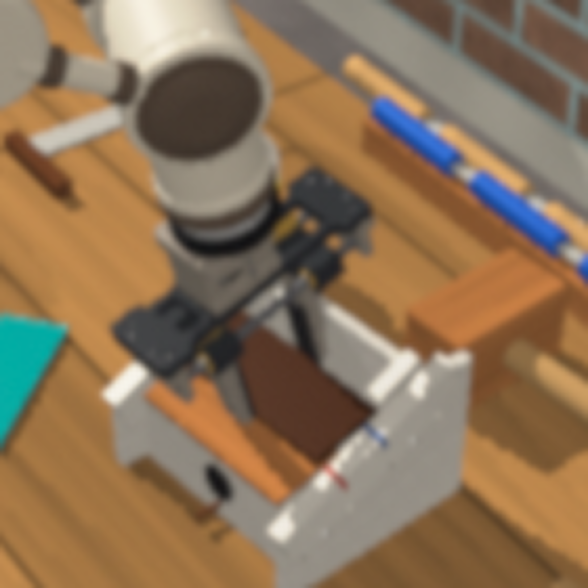

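The walnut is just above its place, with its lower near corner (322,463) level with the red mark (335,478). I'll feel for contact in small steps.

>>> {"method": "drive_tool", "body": {
  "commands": [
    [0.5,[0.05,0,0.1],[0,0,0]],
    [0.5,[0.05,0,0.1],[0,0,0]],
    [0.5,[0.05,0,0.2],[0,0,0]],
    [0.5,[0.05,0,0.2],[0,0,0]],
    [0.5,[0.05,0,0.2],[0,0,0]]
  ]
}}

```text
time: 6.15
tool_pos: [592.3, -12.3, 95.1]
orientation: [-3.103, -0.165, -0.385]
wrist_force: [-0.4, -0.3, -1.0]
grip_width: 59.4
```

>>> {"method": "drive_tool", "body": {
  "commands": [
    [0.5,[0,0,0.1],[0,0,0]],
    [0.5,[0,0,0.1],[0,0,0]],
    [0.5,[0,0,0.1],[0,0,0]]
  ]
}}

```text
time: 6.4
tool_pos: [592.6, -12.3, 94.7]
orientation: [-3.103, -0.165, -0.385]
wrist_force: [-2.9, 0.6, 5.9]
grip_width: 59.6
```

Contact (6 N). Releasing and backing off.

>>> {"method": "drive_tool", "body": {
  "commands": [
    [0.68,[0,0,-0.02],[0,0,0]],
    [0.76,[0,0,-0.05],[0,0,0]],
    [0.8,[0,0,-0.05],[0,0,0]],
    [0.8,[0,0,-0.05],[0,0,0]],
    [0.8,[0,0,-0.5],[0,0,0]],
    [0.8,[0,0,-2],[0,0,0]],
    [0.8,[0,0,-5],[0,0,0]],
    [0.8,[0,0,-9],[0,0,0]],
    [0.8,[0,0,-13],[0,0,0]],
    [0.8,[0,0,-14],[0,0,0]],
    [0.8,[0,0,-14],[0,0,0]]
  ]
}}

```text
time: 7.32
tool_pos: [560.5, -16.3, 235.0]
orientation: [-3.104, -0.165, -0.399]
wrist_force: [0.6, 0.2, 1.0]
grip_width: 73.3
```

Run:
```python
from n import *
st=manip.observe();print(st["tool_pos"],st["grip_width"])
goto((454.5,-330,150),-77.8,0)
s=snap("side");T=snap("top");n=-toolR(6.2,14)[:,2];Rt=toolR(6.2,14)
np.savez("wlaid",**{k:s[k] for k in("image","P","R","xyz","fx","fy","cx","cy")})
red=np.array([564.6,-15.8,86.5]);uv=mask(s,(0,60,15),(12,255,110),(215,140,285,205));q=(plane_pts(s,uv,red+7*n,n)-red)@Rt
print(len(uv),"x",np.percentile(q[:,0],[1,2,50,98,99]).round(1),"y",np.percentile(q[:,1],[0,1,2,98,99,100]).round(1))
P=s["P"][uv[:,1],uv[:,0]];P=P[~np.isnan(P[:,0])];h=(P-red)@n;k=abs(h-np.median(h))<12;P=P[k];print("height",h[k].mean());
A=np.linalg.lstsq(np.c_[P[:,:2],np.ones(len(P))],P[:,2],rcond=None)[0];print("slope",np.degrees(np.arctan(np.hypot(*A[:2]))),np.degrees(np.arctan2(A[1],A[0])))
save(s,"wlaid.png",(200,130,300,230),5.5)
```

```text
[560.53295573 -16.31852466 235.01177534] 73.28502031798132
shift cm [-15.59  30.03   4.9 ] turn [-0.182 -0.212  1.455] deg 84.9
732 x [ 1.2  1.8 29.4 58.1 58.9] y [-73.4 -71.4 -69.9  73.7  75.2  77.9]
height 7.530892659692897
slope 13.91293519556346 6.278465233918868
```

View pics/wlaid.png

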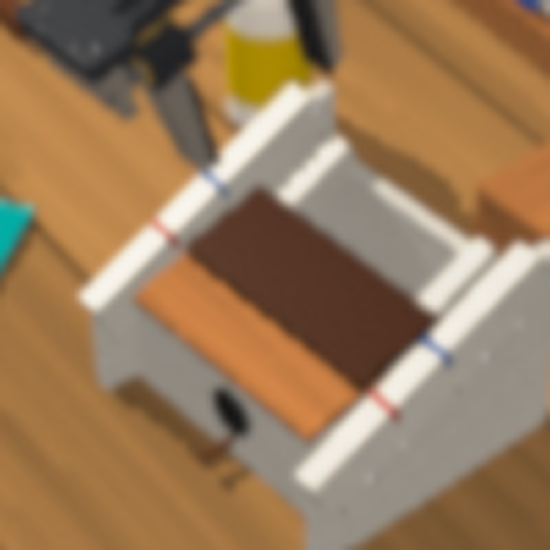

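The walnut lies well: x from 0.5 to 59.5 mm off the red line, slope 13.9°, yaw 6.3°, face at 7.5 mm, lower edge between the red marks (165,230) and (385,403). Now to the maple.

>>> {"method": "drive_tool", "body": {
  "commands": [
    [1,[-1.5,2,0.2],[-0.02,-0.02,0.12]],
    [1,[-3.2,5,0.5],[-0.03,-0.03,0.24]],
    [1,[-5,8.5,1],[-0.045,-0.05,0.36]],
    [1,[-7,12,1.5],[-0.06,-0.07,0.48]],
    [1,[-8.8,15.5,2],[-0.075,-0.09,0.6]],
    [1,[-10.3,19,2.6],[-0.09,-0.105,0.72]],
    [1,[-12,22.5,3.2],[-0.105,-0.12,0.84]],
    [1,[-13.5,25.5,3.8],[-0.12,-0.14,0.96]],
    [1,[-14.5,28,4.3],[-0.135,-0.16,1.08]],
    [1,[-15.2,29.5,4.7],[-0.15,-0.175,1.2]],
    [1,[-15.6,30,4.9],[-0.165,-0.19,1.32]],
    [1,[-15.6,30,4.9],[-0.182,-0.212,1.455]]
  ]
}}

```text
time: 8.42
tool_pos: [449.2, -328.5, 140.5]
orientation: [2.448, -1.965, -0.022]
wrist_force: [-0.2, -0.3, 0.9]
grip_width: 92.1
```

>>> {"method": "drive_tool", "body": {
  "commands": [
    [1,[0,0,0],[0,0,0]],
    [1,[0,0,0],[0,0,0]],
    [1,[0,0,0],[0,0,0]],
    [1,[0,0,0],[0,0,0]]
  ]
}}

```text
time: 8.75
tool_pos: [451.4, -328.1, 144.3]
orientation: [2.458, -1.952, -0.01]
wrist_force: [0.4, 0.0, -0.0]
grip_width: 92.0
```

Run:
```python
from n import *
st=manip.observe();print(st["tool_pos"],R.from_rotvec(st["orientation"]).as_matrix().round(3),st["grip_width"])
s=snap("side");uv=mask(s,(10,50,190),(30,140,255),(240,260,330,325));q=plane_pts(s,uv,np.array([0,0,7.]),np.array([0,0,1.]))
r=cv2.minAreaRect(q[:,:2].astype(np.float32));print(len(uv),r)
goto((455.5,-330.5,40),-77.9)
save(s,"mhover.png",(210,230,340,340),5)
```

```text
[ 451.39094023 -328.0669424   144.25041628] [[ 0.227 -0.974 -0.007]
 [-0.974 -0.227  0.002]
 [-0.003  0.006 -1.   ]] 92.00008056309574
1143 ((456.760009765625, -330.4546813964844), (152.8828582763672, 61.32289123535156), 11.718409538269043)
shift cm [ 0.34 -0.4  10.46] turn [0.006 0.003 0.017] deg 1.1
```

View pics/mhover.png

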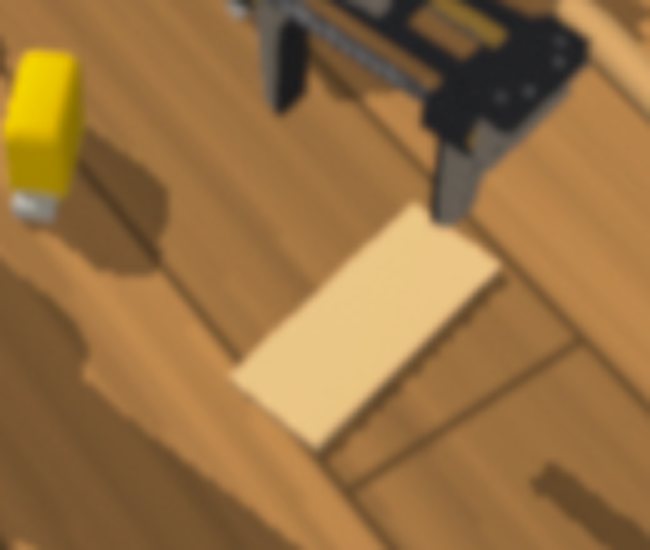

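The side view shows the larger maple strip at (365,325), unobstructed, with the open gripper above and behind it. Measured centre is (456.5,-330.5), long axis 11.7°. Descending.

>>> {"method": "drive_tool", "body": {
  "commands": [
    [1,[0.35,-0.45,4],[0.006,0.003,0.02]],
    [1,[0.35,-0.45,8],[0.006,0.003,0.02]],
    [1,[0.35,-0.45,11],[0.006,0.003,0.02]],
    [1,[0.35,-0.45,13],[0.006,0.003,0.02]],
    [1,[0.35,-0.45,13.8],[0.006,0.003,0.02]],
    [1,[0.35,-0.45,14],[0.006,0.003,0.02]],
    [1,[0.35,-0.45,14],[0.006,0.003,0.02]],
    [1,[0.35,-0.45,14],[0.006,0.003,0.02]]
  ]
}}

```text
time: 9.47
tool_pos: [457.0, -332.2, 6.8]
orientation: [2.438, -1.98, 0.006]
wrist_force: [0.2, -0.5, 0.3]
grip_width: 91.7
```

>>> {"method": "drive_tool", "body": {
  "commands": [
    [1,[0,0,0],[0,0,0]]
  ]
}}

```text
time: 9.55
tool_pos: [457.1, -332.3, 7.0]
orientation: [2.438, -1.98, 0.007]
wrist_force: [0.9, 0.2, -0.9]
grip_width: 91.9
```

>>> {"method": "drive_tool", "body": {
  "commands": [
    [1,[-0.1,0,0.3],[0,0,0]],
    [1,[-0.1,0,0.5],[0,0,0]],
    [1,[-0.1,0,0.5],[0,0,0]],
    [0.5,[-0.1,0,0.5],[0,0,0]],
    [0.5,[-0.1,0,0.5],[0,0,0]],
    [0.5,[-0.1,0,0.5],[0,0,0]],
    [0.5,[-0.1,0,0.5],[0,0,0]],
    [0.5,[-0.1,0,0.5],[0,0,0]],
    [0.5,[-0.1,0,0.5],[0,0,0]]
  ]
}}

```text
time: 10.3
tool_pos: [455.9, -330.0, 0.4]
orientation: [2.438, -1.981, 0.001]
wrist_force: [-1.2, 1.3, 6.1]
grip_width: 59.6
```

>>> {"method": "drive_tool", "body": {
  "commands": [
    [0.5,[0,0,-0.5],[0,0,0]],
    [0.5,[0,0,-2.5],[0,0,0]],
    [0.5,[0,0,-6],[0,0,0]],
    [0.5,[0,0,-10],[0,0,0]],
    [0.5,[0,0,-14],[0,0,0]],
    [0.5,[0,0,-18],[0,0,0]],
    [0.5,[0,0,-21],[0,0,0]],
    [0.5,[0,0,-22],[0,0,0]],
    [0.5,[0,0,-22],[0,0,0]],
    [0.5,[0,0,-22],[0,0,0]]
  ]
}}

```text
time: 11.13
tool_pos: [455.2, -329.6, 218.7]
orientation: [2.438, -1.981, -0.001]
wrist_force: [-0.3, -0.6, -1.2]
grip_width: 59.7
```

Run:
```python
from h import *
s=manip.observe();print(s["tool_pos"],s["grip_width"])
t=np.array([629.5,-8.3,111.2])-toolR(6.2,14)[:,2]*90; print(t); goto(t,6.2,14)
```

```text
[ 455.24220613 -329.62653486  218.66363671] 59.73479666592348
[607.85438029 -10.6514668  198.52661536]
shift cm [-28.1  -21.47   2.01] turn [ 0.18   0.199 -1.465] deg 85.3
```

>>> {"method": "drive_tool", "body": {
  "commands": [
    [0.5,[-1.5,-1,0],[0.015,0.015,-0.12]],
    [0.5,[-4,-3,0.2],[0.03,0.03,-0.24]],
    [0.5,[-7.2,-5.5,0.5],[0.045,0.05,-0.36]],
    [0.5,[-10.4,-8,0.7],[0.06,0.065,-0.48]],
    [0.5,[-13.6,-10.4,0.9],[0.075,0.08,-0.6]],
    [0.5,[-16.8,-12.8,1.1],[0.09,0.1,-0.72]],
    [0.5,[-20,-15.2,1.3],[0.1,0.115,-0.84]],
    [0.5,[-23,-17.5,1.6],[0.12,0.13,-0.96]],
    [0.5,[-25.5,-19.5,1.8],[0.135,0.15,-1.08]],
    [0.5,[-27.2,-20.8,1.9],[0.15,0.165,-1.2]],
    [0.5,[-28,-21.3,2],[0.165,0.18,-1.33]],
    [0.5,[-28.1,-21.5,2],[0.18,0.199,-1.45]]
  ]
}}

```text
time: 12.13
tool_pos: [606.8, -8.0, 195.1]
orientation: [-3.101, -0.152, -0.372]
wrist_force: [0.2, 0.4, -0.1]
grip_width: 59.5
```

>>> {"method": "drive_tool", "body": {
  "commands": [
    [0.5,[0,0,0],[0,0,0]],
    [0.5,[0,0,0],[0,0,0]],
    [0.5,[0,0,0],[0,0,0]]
  ]
}}

```text
time: 12.38
tool_pos: [607.6, -11.1, 197.8]
orientation: [-3.103, -0.132, -0.376]
wrist_force: [-0.3, 0.0, -0.2]
grip_width: 59.4
```

Run:
```python
from h import *
s=manip.observe();print(s["tool_pos"],s["grip_width"],R.from_rotvec(s["orientation"]).as_matrix()[:,:2].round(3).T)
t=np.array([629.5,-8.3,111.2])-toolR(6.2,14)[:,2]*20; print(t); goto(t,6.2,14)
```

```text
[607.61266211 -11.09624197 197.82346194] 59.428508910118346 [[ 0.967  0.082  0.239]
 [ 0.086 -0.996 -0.003]]
[624.68986229  -8.82254818 130.60591453]
shift cm [ 0.06 -0.06  6.94] turn [ 0.003  0.003 -0.023] deg 1.3
```

>>> {"method": "drive_tool", "body": {
  "commands": [
    [0.5,[0.05,-0.05,2],[0.003,0.003,-0.02]],
    [0.5,[0.05,-0.05,4.5],[0.003,0.003,-0.023]],
    [0.5,[0.05,-0.05,6.4],[0.003,0.003,-0.023]],
    [0.5,[0.05,-0.05,6.9],[0.003,0.003,-0.023]],
    [0.5,[0.05,-0.05,6.9],[0.003,0.003,-0.023]],
    [0.5,[0.05,-0.05,6.9],[0.003,0.003,-0.023]],
    [0.5,[0.05,-0.05,6.9],[0.003,0.003,-0.023]]
  ]
}}

```text
time: 12.97
tool_pos: [626.5, -9.2, 134.6]
orientation: [-3.1, -0.174, -0.39]
wrist_force: [0.4, 1.0, -1.1]
grip_width: 59.8
```

```bash
python3 m.py m20
python3 - <<'E'
from n import *
s=dict(np.load("m20.npz"));st=manip.observe();p=st["tool_pos"];Rt=R.from_rotvec(st["orientation"]).as_matrix();n=-Rt[:,2]
print("yaw",np.degrees(np.arctan2(Rt[1,0],Rt[0,0])))
uv=mask(s,(10,50,120),(24,140,255),(240,145,300,200));print(len(uv),uv.min(0),uv.max(0));t=(plane_pts(s,uv,p+6.5*n,n)-p)@Rt
print("x",np.percentile(t[:,0],[1,99]),"y max",np.percentile(t[:,1],[97,98,99,100]))
Rt=toolR(6.2,14);goto(np.array([629.5,-8.3,111.2])-Rt[:,2]*1,6.2,14)
E
```

```text
[626.5  -9.2 134.6] [0.963 0.108 0.247] [ 0.4  1.  -1.1]
yaw 6.435333358639637
715 [253 145] [299 185]
x [-30.47242297  65.56409926] y max [ 81.73298963  89.11812771  93.39179045 102.22938588]
shift cm [-0.29 -0.06  2.25] turn [ 0.001 -0.006  0.004] deg 0.4
```

View pics/m20.png

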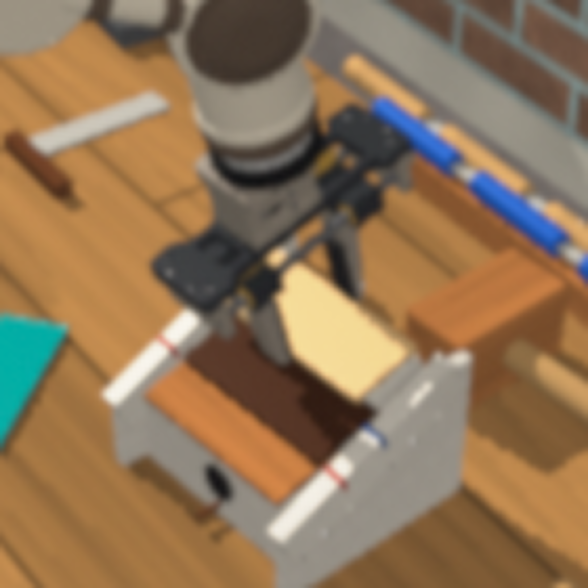

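The maple is over the walnut, near corners at about (412,352) and (360,400). I'll cast those, then lower it.

Run:
```python
from n import *
s=dict(np.load("m20.npz"));st=manip.observe();p=st["tool_pos"];Rt=R.from_rotvec(st["orientation"]).as_matrix();n=-Rt[:,2]
c=plane_pts(s,[[288.1,173.8],[275.7,185.2]],p+6.5*n,n);print(((c-p)@Rt).round(1),c@ys)
uv=mask(s,(10,50,190),(24,140,255),(254,150,289,187));t=(plane_pts(s,uv,p+6.5*n,n)-p)@Rt;print(len(uv),np.percentile(t[:,0],[1,99]).round(1),np.percentile(t[:,1],[97,98,99,100]).round(1))
w=dict(np.load("wlaid.npz"));uv=mask(w,(0,60,15),(12,255,110),(215,140,285,205));q=plane_pts(w,uv,np.array([564.6,-15.8,86.5])+7*toolR(6.2,14)@[0,0,-1],-toolR(6.2,14)[:,2])@ys;print("walnut ys",np.percentile(q,[0,1,99,100]))
```

```text
[[ 24.9  79.4  -6.5]
 [-27.7  81.2  -6.5]] [-156.03152228 -158.12380863]
528 [-28.2  30.5] [73.8 75.  76.  77.7]
walnut ys [-154.59832078 -151.92916334   -5.27591202   -3.30122434]
```

>>> {"method": "drive_tool", "body": {
  "commands": [
    [0.5,[-0.2,0,0.8],[0,-0.006,0]],
    [0.5,[-0.3,0,1.5],[0,-0.006,0]],
    [0.5,[-0.3,0,1.8],[0,-0.006,0]],
    [0.5,[-0.3,0,1.8],[0,-0.006,0]],
    [0.5,[-0.3,0,1.8],[0,-0.006,0]],
    [0.5,[-0.3,0,1.8],[0,-0.006,0]]
  ]
}}

```text
time: 13.52
tool_pos: [627.3, -8.6, 114.8]
orientation: [-3.102, -0.175, -0.377]
wrist_force: [0.2, 0.1, -0.7]
grip_width: 59.3
```

>>> {"method": "drive_tool", "body": {
  "commands": [
    [0.5,[0.1,-0.1,0.2],[0,0,0]],
    [0.5,[0.1,-0.1,0.2],[0,0,0]],
    [0.5,[0.1,-0.1,0.3],[0,0,0]],
    [0.5,[0.1,-0.1,0.3],[0,0,0]],
    [0.5,[0.1,-0.1,0.3],[0,0,0]]
  ]
}}

```text
time: 13.93
tool_pos: [628.8, -7.4, 112.1]
orientation: [-3.102, -0.175, -0.377]
wrist_force: [-0.6, 0.3, -0.1]
grip_width: 59.5
```

>>> {"method": "drive_tool", "body": {
  "commands": [
    [0.5,[0,0,0.1],[0,0,0]],
    [0.5,[0,0,0.1],[0,0,0]],
    [0.5,[0,0,0.1],[0,0,0]]
  ]
}}

```text
time: 14.18
tool_pos: [628.9, -7.4, 111.0]
orientation: [-3.102, -0.175, -0.377]
wrist_force: [-0.1, 0.0, -0.5]
grip_width: 59.5
```

>>> {"method": "drive_tool", "body": {
  "commands": [
    [0.5,[0.02,0,0.05],[0,0,0]],
    [0.5,[0.02,0,0.1],[0,0,0]],
    [0.5,[0.02,0,0.1],[0,0,0]],
    [0.5,[0.02,0,0.1],[0,0,0]]
  ]
}}

```text
time: 14.52
tool_pos: [629.5, -7.4, 110.3]
orientation: [-3.102, -0.175, -0.377]
wrist_force: [-0.1, -0.0, 0.5]
grip_width: 59.3
```

```bash
python3 m.py m0
```

```text
[629.5  -7.4 110.3] [0.965 0.109 0.24 ] [-0.1 -0.   0.5]
```

View pics/m0.png

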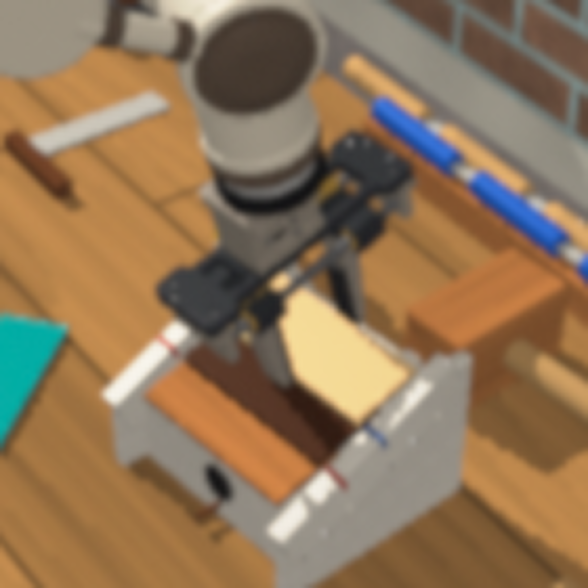

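The maple's lower near corner (362,425) is level with the blue mark (377,436), and it is very close to contact. Lowering slightly more.

>>> {"method": "drive_tool", "body": {
  "commands": [
    [0.5,[0.02,0,0.07],[0,0,0]],
    [0.5,[0.02,0,0.07],[0,0,0]],
    [0.5,[0.02,0,0.07],[0,0,0]]
  ]
}}

```text
time: 14.82
tool_pos: [629.6, -7.4, 110.3]
orientation: [-3.102, -0.175, -0.376]
wrist_force: [-4.2, -0.1, 6.8]
grip_width: 59.6
```

>>> {"method": "drive_tool", "body": {
  "commands": [
    [0.5,[0,0,-0.05],[0,0,0]],
    [0.68,[0,0,-0.06],[0,0,0]],
    [0.76,[0,0,-0.1],[0,0,0]],
    [0.8,[0,0,-0.1],[0,0,0]],
    [0.8,[0,0,-0.1],[0,0,0]],
    [0.8,[0,0,-0.5],[0,0,0]],
    [0.8,[0,0,-2],[0,0,0]],
    [0.8,[0,0,-5],[0,0,0]],
    [0.8,[0,0,-9],[0,0,0]],
    [0.8,[0,0,-13],[0,0,0]],
    [0.8,[0,0,-15],[0,0,0]],
    [0.8,[0,0,-15],[0,0,0]]
  ]
}}

```text
time: 15.82
tool_pos: [596.6, -12.0, 262.7]
orientation: [-3.103, -0.175, -0.395]
wrist_force: [-0.6, -0.5, 0.2]
grip_width: 73.6
```

```bash
cat > f.py <<'E'
from n import *
st=manip.observe();print(st["tool_pos"],st["wrist_force"])
s=snap("side");Rt=toolR(6.2,14);n=-Rt[:,2];red=np.array([564.6,-15.8,86.5]);blue=red+40*Rt[:,0]+7*n
for nm,o,lo,hi in(("maple",blue,(10,50,150),(28,140,255)),("walnut",red,(0,60,15),(12,255,110))):
    uv=mask(s,lo,hi,(215,135,289,205));q=(plane_pts(s,uv,o+7*n,n)-o)@Rt
    P=s["P"][uv[:,1],uv[:,0]];P=P[~np.isnan(P[:,0])];h=(P-o)@n;k=abs(h-np.median(h))<10;P=P[k]
    A=np.linalg.lstsq(np.c_[P[:,:2],np.ones(len(P))],P[:,2],rcond=None)[0]
    print(nm,len(uv),"x",np.percentile(q[:,0],[1,2,98,99]).round(1),"y",np.percentile(q[:,1],[0,1,2,98,99,100]).round(1),"h",h[k].mean().round(1),"slope",np.degrees(np.arctan(np.hypot(*A[:2]))).round(1),np.degrees(np.arctan2(A[1],A[0])).round(1))
save(s,"fin.png",(180,110,300,230),5)
E
python3 f.py
```

```text
[596.55409871 -11.95393003 262.69296488] [-0.55073927 -0.46606841  0.17675026]
maple 866 x [-1.2 -0.5 64.5 66. ] y [-80.  -77.7 -75.7  75.5  77.1  80.2] h 7.1 slope 14.7 6.6
walnut 474 x [ 0.9  1.2 37.  37.4] y [-73.4 -70.9 -69.4  75.1  76.1  77.9] h 7.5 slope 13.3 7.2
```

View pics/fin.png

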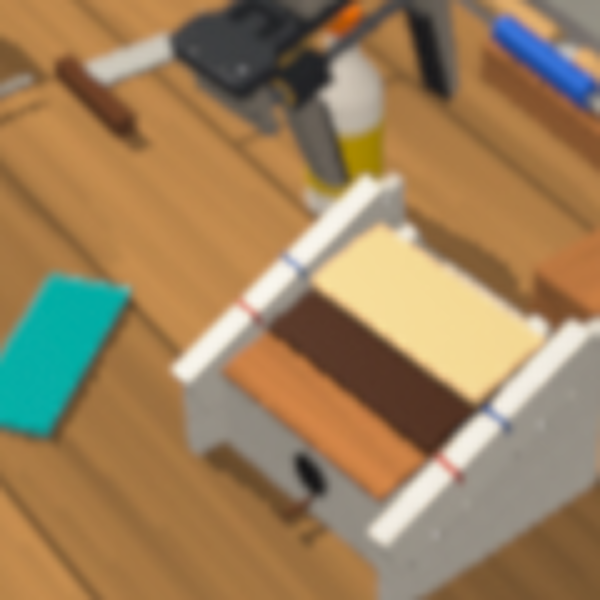

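Both strips lie flat with their lower edges on the red and blue marks, and the gripper is clear. Handing in.

```bash
python3 -c "
from workcell import manip
print(manip.hand_in())"
```

```text
the job is handed in; nothing more can be done
None
```

Both strips are laid and released, walnut first on the red marks, then maple over it on the blue marks, and the job is handed in at about 16 s of the 58 s allowed. The highest wrist force I saw was about 8 N, at touchdown.

**Walnut:** in the last side view its lower edge is about 1 mm from the red line. Its slope is about 13–14° and its face is at 7.5 mm.

**Maple:** its lower edge is within about 1 mm of the blue line. It lies centred between the rails, with a slope of 14.7° and its face at 7.1 mm.

**Checks that disagreed:**
- The two cameras differed by 3–7 mm in y. I relied on the side view, which agreed with the tool position to about 2 mm.
- The maple mask read about 5 mm too long up the slope, probably because it picked up white rafter ends.
- While gripping the maple, the fingertips touched the bench with about 6 N, with no visible effect.
- I had no clear top view at the end. In the side crop around the roof, the try square, glue and turquoise strip look undisturbed; I did not recheck the things outside that crop.
- I viewed 11 pictures, one over the budget.

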